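Load a wafer carrier into the reader dock along its fence

ROBOT

A 6-joint arm with a two-finger parallel gripper is mounted at the origin on a cart in front of the work surface, level with it; the furniture and walls round the work are solid. World frame = base frame: x ahead of the robot, y to its left, z up, the work surface at z = 0. Lengths are in mm, angles in degrees, forces in N, time in s.
With the tool pointing down it reaches from about 275 to 975 mm from the base axis. Payload 8.4 kg.
Tool frame: the origin (TCP) lies midway between the tips of the shut fingers; the grasp point (between the pads) lies 19 mm behind it; z points along the fingers, y is the line along which they close (so a half turn about z gives the same grasp; the last joint's range is limited). The gripper opens to 92 mm and grips with 3 to 60 N. Pads are 20 mm wide; open, the fingers measure 128 mm over their backs; the gripper's body (75 mm by 189 mm) begins 69 mm behind the grasp point.
Start: joints at [-64.767, 20.225, 93.587, -0, 66.188, -0.138], TCP at [267.793, -564.725, 214.583] pointing down, gripper open.
Joint ranges: [-150.9, 150.9], [-52.94, 120.26], [3.33, 152.33], [-74.26, 254.26], [0, 154.13], [-172.89, 172.89]. Speed limits (degrees/s): [127.2, 127.2, 159.86, 180, 180, 180].

INTERFACE

Orientations are given as a 3x3 rotation matrix whose columns are the frame's x, y, z axes.
In Python, from station import get_state, get_image, finish_job gives the robot as it stands.
- The arm moves only by the tool send_rows, never from a script. Its argument "motion" is a list of rows, each a list of 5 numbers: the shift along the world's x, y, z in mm, then the turn about the world's z in degrees, then the gripper command: -1 is shut, 1 is fully open, values between are in proportion. In form: [[tx, ty, tz, turn, claw], ...]. A call has 1 to 20 rows; each row is the pose to reach, as a shift and turn from the pose commanded when the call began; what a row does not reach only later rows make up. A row lasts 1/12 s, in which the tool goes at most 41.7 mm and 7.16 degrees, less where a joint would pass 70% of its speed; a pose out of reach is approached as far as the arm can. A call with a gripper value outside its range is refused whole. The fingers move at their own pace and stop on an object; the grip force is fixed at half the most. Time passes only in rows, so rows that repeat a pose let the fingers close. It gives the time, the measured TCP pose, the force, the opening and the grip force at its end, in the units of the state.
- get_state(): the state, without advancing time (a new reading comes with each control period).
- get_image(name): name is "scene" or "top"; returns a dict with "color" (420x560x3 uint8, red, green, blue), "mtx" (3x3 intrinsics, pixels), "dist" ([k1, k2, p1, p2, k3] as OpenCV has them; the pictures are not rectified), "world_from_camera" (4x4, takes a point from camera to world coordinates). Camera axes: x right, y down, z forward; pixel columns grow to the right and rows downward; lengths in mm; the calibration is good to about 2 mm. A picture is of the moment at which its call begins. There is no depth.
- finish_job(): hands the job in; it is judged then, once.
The state is a dict: "t": time; "q": joint angles; "joint_vel": joint speeds; "tau": joint torques, N m; "ee_pos": TCP position; "tcp_rot": TCP orientation; "wrist_force": force on the tool from outside, world axes, zero at the start; "ft_torque": the same for the moment, N m; "width": opening from 0.0 (shut) to 1.0 (fully open); "grip_force": force on a finger pad.
Only numpy, scipy, OpenCV 4.12 (cv2) and the standard library are available. Lean on these libraries where they do the work, as an engineer would, in place of code of your own. Each camera call takes 0.05 s, during which the arm holds its last target. There are 200 camera calls.

TASK

Load the round white-lidded wafer carrier into the label reader dock: lay it flat on the empty infeed end of the dock's plate, close beside the fence and before the roller catch. Then slide it along the fence, without letting it roll away from it, past the catch and under the black reader head until it sits fully home against the solid stop, held by the catch. Feel for the stop and never force the carrier, keep it flat, and leave the other things where they are.

Things in the scene. Friction and masses are not known exactly. Their poses are not given: they have to be found in the camera images.
- dock: Label reader dock, fixed to the bench: grey plate 8 mm thick, x -68 to +58 mm, y -165 to +140 mm in its own frame. Origin on the bench, z up. The carrier slides on the plate along the dock's -y, against the fence on the +x side; the -x side is open. A seated carrier's centre lies at x = +7 mm and somewhere from y = 0 to -60 mm: see dock_lane.
- dock_fence (a point): Top edge of the fence's slick white face, in the dock's frame (40.2, 95, 28) mm. The fence runs the plate's length along y and stands 20 mm above the plate, so a carrier touching it has its centre at x = +7 mm in the dock's frame. It guides the round carrier, which can roll away towards the open -x side.
- dock_infeed (a point): Point on the plate's top, in the dock's frame (7, 95, 8) mm, between two dark scribed lines: centre of a carrier at the infeed end touching the fence. 60 to 120 mm on from here it meets the roller catch: a spring arm whose white roller pokes 5 mm into the lane from the -x side, takes about 5 N to pass, then closes behind the carrier and draws in only its last few mm.
- dock_lane (a point): Point on the plate's top, in the dock's frame (7, 0, 8) mm. A blue carriage on the plate carries the catch, the stop (a solid white-faced cross bar 14 mm high) and the black reader head, 33 to 56 mm above the bench, that covers the seated carrier's front half. It is clamped anywhere in a 60 mm range that is not measured, home being 0 to 60 mm on from this point: find the stop by feel.
- carrier: Wafer carrier to load: round flat box, 16 mm high, white lid 66.4 mm across (upper 8 mm) on a black base 64 mm across, about 50 g. Origin: centre of its underside, z up. Over 25 N on the stop would be forcing it.
- lens_case: Round black screw case with a white cap, 46 mm across, 52 mm high, resting on the bench; a bystander, not to be disturbed
- timer: White lab timer with a display and buttons, 52x66x20 mm, resting on the bench; a bystander, not to be disturbed
- loupe: Black eye loupe, 41 mm across, 38 mm high, resting on the bench; a bystander, not to be disturbed
- tweezers: Steel tweezers, 16x129x9 mm, resting on the bench; a bystander, not to be disturbed
Not all that is in view belongs to the job. Leave any brown or purple look-alike of the carrier alone.

How it is judged (in metres and radians):
On the way:
1. the carrier lies flat on the infeed end of the plate, beside the fence and short of the catch (z of carrier in the frame of dock between 0.005 and 0.0105 m and y of carrier in the frame of dock between 0.045 and 0.13 m and x of carrier in the frame of dock above 0.001 m and angle between carrier's own z axis and vertical below 0.05 rad), for 0.2 s.
At the end, for the whole second after the job is handed in: The carrier lies flat on the plate, released and at rest, touching the fence (within 2.5 mm) and held by the catch against the stop so that it presses on it (over 1 N); bystanders within 15 mm of where they were (z of carrier in the frame of dock between 0.005 and 0.0105 m and contact force between carrier and dock_stop above 1 N and x of carrier in the frame of dock above 0.0045 m and y of carrier in the frame of dock below 0.005 m and angle between carrier's own z axis and vertical below 0.05 rad and linear speed of carrier below 0.01 m/s).
It fails at once if the carrier is forced: pressed on the stop with more than 25 N, or on the dock as a whole with more than 45 N (contact force between carrier and dock_stop above 25 N or contact force between carrier and dock above 45 N).
It fails at once if the carrier is tilted by more than 0.35 rad (angle between carrier's own z axis and vertical above 0.35 rad).
It fails at once if the carrier, on the plate and past the infeed end, comes more than 7 mm away from the fence (z of carrier in the frame of dock between 0.005 and 0.0105 m and y of carrier in the frame of dock between -0.12 and 0.045 m and x of carrier in the frame of dock between -0.08 and 0 m).
It fails at once if the timer, the lens case, the loupe or the tweezers is moved by more than 15 mm (distance of any of lens_case, timer, loupe, tweezers from where it was at the start of the episode above 0.015 m).
It also fails if it takes over 51 s, if anything falls off the work surface, if the arm or the gripper's body presses on something with over 40 N, if the wrist force passes 120 N, or if a joint passes its speed limit or range.

## Working session

There is one attempt and no reset: what is moved stays moved. The work goes in short steps, Python scripts to look and compute and a tool call to move; the robot and the scene stay as the last step left them, time stands still between calls to the robot, and variables do not carry over. Pictures are saved under pics/ and viewed, at most 10 in all, crops included, and the job is handed in when it is done.

Besides the shell and the picture viewer there is one more tool, called by a JSON object that holds its "op" and its "data", one argument or row to a line. send_rows: Moves the arm, as the interface text tells. Its arguments: {"type":"object","properties":{"motion":{"type":"array"}},"required":["motion"]}

```bash
mkdir -p pics; python3 - <<'E'
from station import get_state,get_image
import cv2,numpy as np
for n in("scene","top"):
    d=get_image(n); cv2.imwrite(f"pics/{n}0.png",d["color"][:,:,::-1]); print(n,d["mtx"].tolist(),np.round(d["dist"],4),np.round(d["world_from_camera"],3).tolist())
s=get_state();print(s)
E
```

```text
scene [[478.42933659490336, 0.0, 281.475450992014], [0.0, 478.42933659490336, 209.68315230853338], [0.0, 0.0, 1.0]] [-0.0636  0.      0.      0.      0.    ] [[-0.543, -0.56, 0.626, -143.113], [-0.84, 0.347, -0.418, 610.117], [0.017, -0.753, -0.658, 755.832], [0.0, 0.0, 0.0, 1.0]]
top [[440.6001955644225, 0.0, 278.5028966083363], [0.0, 440.6001955644225, 215.622197789347], [0.0, 0.0, 1.0]] [-0.0948  0.      0.      0.      0.    ] [[-0.017, -0.988, 0.156, 363.677], [-1.0, 0.016, -0.005, 144.454], [0.003, -0.156, -0.988, 1003.36], [0.0, 0.0, 0.0, 1.0]]
{'t': 0.1, 'q': array([-6.47700912e+01,  2.02573267e+01,  9.36252619e+01,  1.47078059e-03,
        6.61875159e+01, -1.37892296e-01]), 'joint_vel': array([-0.10461497,  0.0456797 , -0.08950035,  0.01852847,  0.09939169,
        0.04294849]), 'tau': array([ 1.46125944e-04, -5.94903910e+01, -3.34930587e+01,  7.00534950e-02,
        1.84800377e-02, -2.09315692e-05]), 'ee_pos': array([ 267.57976078, -564.32746289,  213.94841605]), 'tcp_rot': array([[ 9.03580655e-01,  4.28417728e-01, -5.00297591e-04],
       [ 4.28418019e-01, -9.03579965e-01,  1.11684345e-03],
       [ 2.64166525e-05, -1.22349464e-03, -9.99999251e-01]]), 'wrist_force': array([0.15152043, 0.17853607, 0.16325325]), 'ft_torque': array([ 0.04295079, -0.02007341, -0.00079465]), 'grip_force': 0.0, 'width': 0.9972408967358022}
```

View pics/scene0.png

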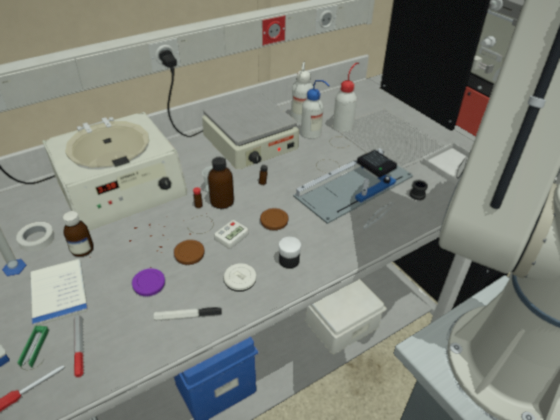

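View pics/top0.png

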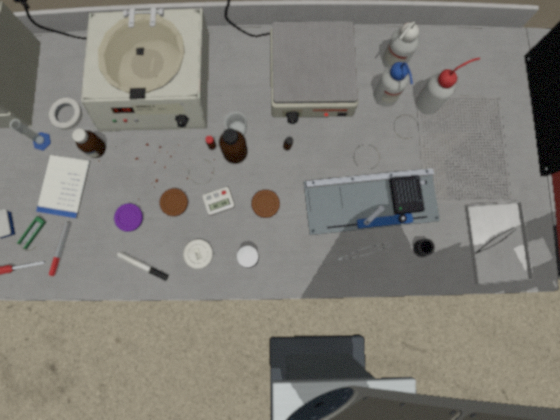

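The top view shows the white-lidded disc at (198,254), and at (240,277) in the scene view. The other round things are the purple disc (128,217), the brown discs (174,202) and (265,203), the lens case cap (248,257) and the tape ring (65,112). Only (198,254) is a flat white-lidded round box. The dock's fence is on the upper side in the top view and the reader head is at the right (407,195). I'll confirm with one crop.

```bash
cat > h.py <<'E'
import cv2,numpy as np
from station import get_state,get_image
def ray(d,uv,z):
    uv=np.array(uv,float).reshape(-1,1,2)
    n=cv2.undistortPoints(uv,d["mtx"],np.array(d["dist"]))[:,0]
    T=np.array(d["world_from_camera"]); r=np.c_[n,np.ones(len(n))]@T[:3,:3].T; o=T[:3,3]
    return o+r*((z-o[2])/r[:,2])[:,None]
def proj(d,P):
    T=np.linalg.inv(np.array(d["world_from_camera"]))
    return cv2.projectPoints(np.array(P,float).reshape(-1,1,3),cv2.Rodrigues(T[:3,:3])[0],T[:3,3],d["mtx"],np.array(d["dist"]))[0][:,0]
E
python3 - <<'E'
from h import *
t=get_image("top");s=get_image("scene")
a=cv2.resize(t["color"][155:270,165:300],None,fx=2.95,fy=2.95,interpolation=cv2.INTER_CUBIC)
b=cv2.resize(s["color"][250:310,200:270],(398,339),interpolation=cv2.INTER_CUBIC)
c=cv2.resize(t["color"][160:250,295:445],(798,479),interpolation=cv2.INTER_CUBIC)
top=np.zeros((339,798,3),np.uint8); top[:,:398]=a[:339,:398]; top[:,400:]=b
cv2.imwrite("pics/c1.png",top[:,:,::-1]);cv2.imwrite("pics/c2.png",c[:,:,::-1])
# carrier ellipse
for d,(x0,x1,y0,y1) in((t,(178,220,235,272)),(s,(215,262,255,295))):
    im=d["color"][y0:y1,x0:x1].astype(int)
    m=(im.min(2)>175).astype(np.uint8)
    cs=max(cv2.findContours(m,0,cv2.CHAIN_APPROX_NONE)[0],key=cv2.contourArea)
    P=ray(d,cs[:,0]+[x0,y0],16); c,r=cv2.minEnclosingCircle(P[:,:2].astype(np.float32));print(c,r,P[:,:2].min(0),P[:,:2].max(0), cv2.contourArea(cs))
E
```

```text
(435.4830322265625, 322.4759216308594) 30.028078079223633 [405.8461069  294.18694512] [464.38203146 350.74792756] 514.5
(435.9330749511719, 322.2364501953125) 32.58027267456055 [404.32221017 290.57357147] [468.51322092 353.10775576] 558.5
```

View pics/c1.png

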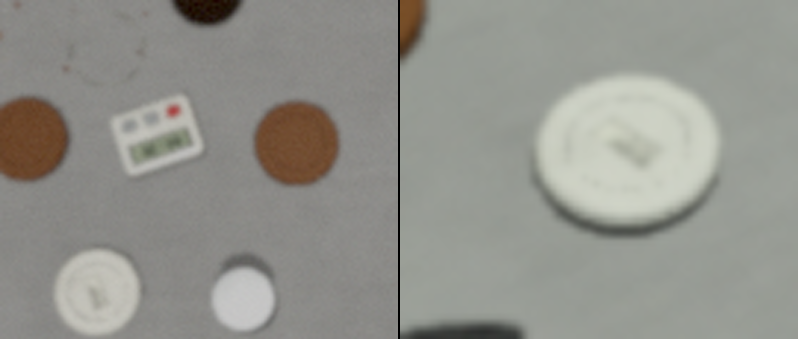

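View pics/c2.png

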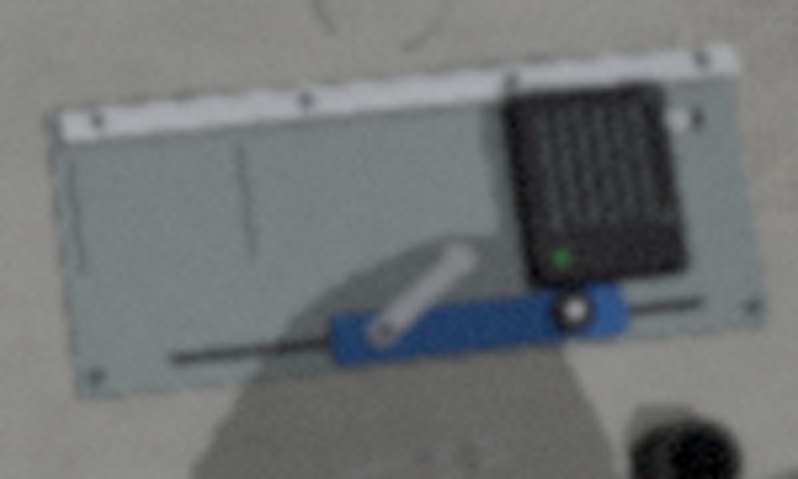

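The crops confirm the carrier: flat, white lid over a black base, unlike the tall lens case cap at (248,257). In the dock crop the plate corners are at about (80,397) and (762,327), the fence's lower white edge runs (62,140) to (738,72), and the roller is at (462,255).

```bash
python3 - <<'E'
from h import *
t=get_image("top");s=get_image("scene")
g=cv2.cvtColor(t["color"],cv2.COLOR_RGB2GRAY).astype(np.float32)
c=lambda p:np.array(p,float)/5.32+[295,160]-0.4
P=ray(t,c([(80,397),(762,327),(62,140),(738,75),(72,160),(238,146),(462,255),(660,120)]),8); print(np.round(P[:,:2],1).tolist())
BL,BR=P[0,:2],P[1,:2]; uy=(BL-BR)/np.linalg.norm(BL-BR); ux=np.array([uy[1],-uy[0]]); print("len",np.linalg.norm(BL-BR),"uy",uy)
print("fence lower edge dock x", (P[2:4,:2]-BL)@ux-68, "scribes y",(P[4:6,:2]-BR)@uy-165)
# profiles across x at several y
O=BR+68*ux+165*uy
print("O",O,"yaw",np.degrees(np.arctan2(-uy[0],uy[1])))
xs=np.arange(-80,70,0.5)
for y in (120,100,80,60,40,20):
    W=np.array([np.r_[O+x*ux+y*uy,8] for x in xs]); q=proj(t,W).astype(np.float32)
    p=cv2.remap(g,q[:,0][None],q[:,1][None],cv2.INTER_LINEAR)[0]; dp=np.gradient(cv2.GaussianBlur(p[None],(9,1),0)[0])
    a=(xs>20)&(xs<48); b=xs<-55
    print(y,"fence",xs[a][dp[a].argmax()],"edge",xs[b][np.abs(dp[b]).argmax()], p[(xs>30)&(xs<64)][::4].astype(int))
for d,n,(x0,x1,y0,y1) in((t,"lens top",(233,262,242,272)),(s,"lens sc",(275,303,235,256))):
    im=d["color"][y0:y1,x0:x1]; m=(im.min(2)>165).astype(np.uint8)
    cs=max(cv2.findContours(m,0,cv2.CHAIN_APPROX_NONE)[0],key=cv2.contourArea); print(n,cv2.minEnclosingCircle(ray(d,cs[:,0]+[x0,y0],52)[:,:2].astype(np.float32)))
# fence top edge in scene: project for check
im=s["color"].copy()
R=lambda v:np.r_[O+v[0]*ux+v[1]*uy,v[2]]
q=proj(s,[R(v) for v in [(-68,140,8),(-68,-165,8),(40.2,140,28),(40.2,-165,28),(40.2,140,8),(7,95,8),(-68,-165,0)]])
cr=im[140:225,285:420]; cr=cv2.resize(cr,None,fx=5.9,fy=5.9,interpolation=cv2.INTER_CUBIC)
for u in q: cv2.circle(cr,tuple(((u-[285,140]+.5)*5.9).astype(int)),3,(255,0,0),1)
cv2.imwrite("pics/s2.png",cr[:,:,::-1])
E
```

```text
[[476.5, 69.0], [501.7, -229.4], [589.0, 73.7], [614.5, -227.2], [580.1, 69.6], [585.2, -3.0], [535.5, -98.8], [594.5, -190.4]]
len 299.47431154931326 uy [-0.08418698  0.99644998]
fence lower edge dock x [44.49150235 44.5469646 ] scribes y [126.35282526  53.61150538]
O [555.59523946 -59.29636112] yaw 4.829274468579942
120 fence 44.0 edge -71.0 [123 123 121 121 119 118 130 148 163 167 166 161 154 139 129 129 134]
100 fence 44.5 edge -70.5 [125 125 125 122 118 118 127 145 163 169 167 164 156 143 128 126 132]
80 fence 44.5 edge -58.0 [124 124 123 122 121 118 124 142 161 166 167 164 158 147 129 126 130]
60 fence 45.0 edge -58.0 [122 123 123 123 121 119 124 140 158 165 166 164 161 153 136 133 134]
40 fence 44.0 edge -58.5 [124 123 124 123 120 118 122 139 154 161 164 165 162 158 148 141 136]
20 fence 44.0 edge -68.5 [124 123 122 121 118 116 121 132 139 138 129 124 135 142 143 139 136]
lens top ((425.9389953613281, 208.90513610839844), 22.28860092163086)
lens sc ((426.76251220703125, 208.44993591308594), 24.820463180541992)
```

View pics/s2.png

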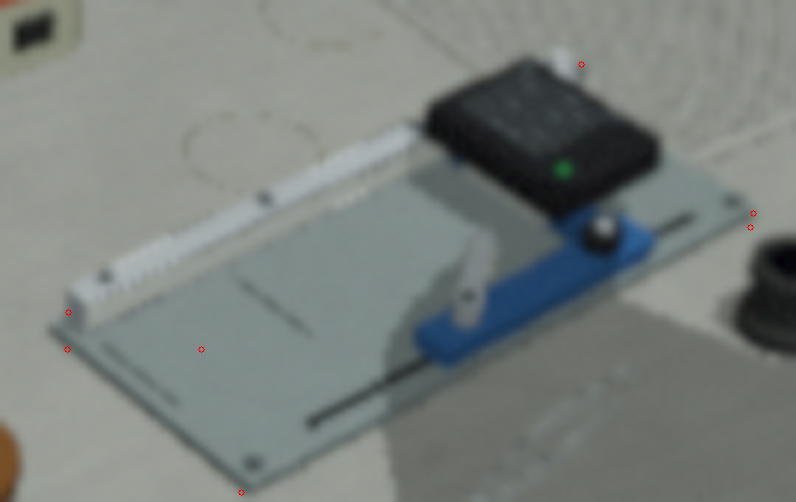

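Estimates:
- Carrier at (435.7, 322.4).
- Dock origin at about (555, -62), turned 4.8° (tool turn -20.5).
- Lens case at (426, 209), clear of the fingers.

Moving above the carrier.

{"op": "send_rows", "data": {
  "motion": [
    [30,100,0,-7,1],
    [50,200,0,-14,1],
    [70,300,0,-20.5,1],
    [80,400,0,-20.5,1],
    [100,500,0,-20.5,1],
    [168,887,0,-20.5,1],
    [168,887,0,-20.5,1],
    [168,887,0,-20.5,1],
    [168,887,0,-20.5,1],
    [168,887,0,-20.5,1],
    [168,887,0,-20.5,1],
    [168,887,0,-20.5,1],
    [168,887,0,-20.5,1],
    [168,887,0,-20.5,1],
    [168,887,0,-20.5,1],
    [168,887,0,-20.5,1],
    [168,887,0,-20.5,1],
    [168,887,0,-20.5,1],
    [168,887,0,-20.5,1],
    [168,887,0,-20.5,1]
  ]
}}

```text
t: 1.97
ee_pos: [423.3, 256.0, 214.7]
tcp_rot: [[0.996, 0.085, 0.0], [0.085, -0.996, 0.0], [0.001, -0.0, -1.0]]
wrist_force: [1.2, -1.2, 0.4]
width: 0.999
grip_force: 0.0
```

{"op": "send_rows", "data": {
  "motion": [
    [0,0,0,0,1],
    [0,0,0,0,1],
    [0,0,0,0,1]
  ]
}}

```text
t: 2.22
ee_pos: [422.9, 253.2, 214.2]
tcp_rot: [[0.996, 0.086, -0.001], [0.086, -0.996, -0.001], [-0.001, 0.001, -1.0]]
wrist_force: [-0.0, -1.1, -0.0]
width: 1.002
grip_force: 0.0
```

{"op": "send_rows", "data": {
  "motion": [
    [6,35,-10,0,1],
    [13,69,-40,0,1],
    [13,69,-80,0,1],
    [13,69,-120,0,1],
    [13,69,-150,0,1],
    [13,69,-160,0,1],
    [13,69,-160,0,1],
    [13,69,-160,0,1],
    [13,69,-160,0,1]
  ]
}}

```text
t: 2.97
ee_pos: [437.9, 322.9, 56.7]
tcp_rot: [[0.996, 0.084, 0.002], [0.084, -0.996, 0.002], [0.003, -0.002, -1.0]]
wrist_force: [0.8, -0.1, 0.4]
width: 0.996
grip_force: 0.0
```

```bash
python3 - <<'E'
from h import *
s=get_image("scene");t=get_image("top")
a=cv2.resize(s["color"][225:315,180:300],(480,360),interpolation=cv2.INTER_CUBIC)
cv2.imwrite("pics/g1.png",a[:,:,::-1]);print(get_state()["ee_pos"])
E
```

```text
[437.89167379 323.23678026  56.77146357]
```

View pics/g1.png

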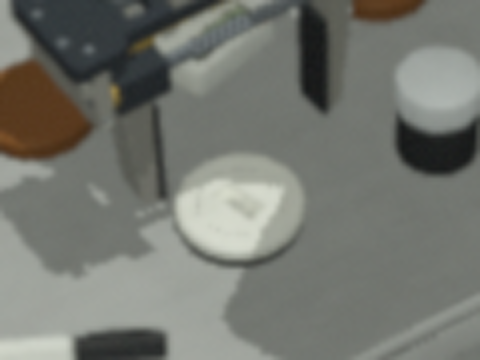

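The fingers straddle the carrier: it is at crop (240,205), with fingers at (150,170) and (320,60) and the lens case well clear. Descending.

{"op": "send_rows", "data": {
  "motion": [
    [-1,0,-25,0,1],
    [-2,0,-45,0,1],
    [-2,0,-48,0,1],
    [-2,0,-48,0,1],
    [-2,0,-48,0,1],
    [-2,0,-48,0,1]
  ]
}}

```text
t: 3.57
ee_pos: [435.4, 323.3, 8.0]
tcp_rot: [[0.996, 0.085, 0.002], [0.085, -0.996, 0.001], [0.002, -0.001, -1.0]]
wrist_force: [0.2, 0.9, 0.1]
width: 1.001
grip_force: 0.0
```

{"op": "send_rows", "data": {
  "motion": [
    [0,-1,-4,0,1],
    [0,-1,-4,0,1],
    [0,-1,-4,0,-1],
    [0,-1,-4,0,-1],
    [0,-1,-4,0,-1],
    [0,-1,-4,0,-1],
    [0,-1,-4,0,-1],
    [0,-1,-4,0,-1],
    [0,-1,-4,0,-1],
    [0,-1,-4,0,-1]
  ]
}}

```text
t: 4.4
ee_pos: [434.5, 321.7, 2.6]
tcp_rot: [[0.996, 0.085, 0.0], [0.085, -0.996, 0.0], [0.0, -0.0, -1.0]]
wrist_force: [0.1, -0.5, 0.9]
width: 0.711
grip_force: 30.0
```

{"op": "send_rows", "data": {
  "motion": [
    [0,0,20,0,-1],
    [0,0,50,0,-1],
    [0,0,80,0,-1],
    [10,-30,80,0,-1],
    [25,-65,80,0,-1],
    [40,-100,80,0,-1],
    [55,-135,80,0,-1],
    [70,-170,80,0,-1],
    [85,-205,80,0,-1],
    [100,-240,80,0,-1],
    [108,-270,80,0,-1],
    [112,-289,80,0,-1],
    [112,-289,60,0,-1],
    [112,-289,40,0,-1],
    [112,-289,30,0,-1],
    [112,-289,30,0,-1],
    [112,-289,30,0,-1],
    [112,-289,30,0,-1],
    [112,-289,30,0,-1]
  ]
}}

```text
t: 5.98
ee_pos: [547.2, 33.0, 33.5]
tcp_rot: [[0.996, 0.086, 0.002], [0.086, -0.996, 0.0], [0.002, 0.0, -1.0]]
wrist_force: [1.0, -0.6, -0.3]
width: 0.71
grip_force: 30.0
```

```bash
python3 - <<'E'
from h import *
s=get_image("scene");t=get_image("top")
a=cv2.resize(s["color"][120:230,270:420],(790,579),interpolation=cv2.INTER_CUBIC)
cv2.imwrite("pics/g2.png",a[:,:,::-1]);st=get_state();print(st["ee_pos"],st["wrist_force"],st["width"])
E
```

```text
[547.11980567  32.91306325  33.48537445] [-0.6612293   0.29494811  0.52895784] 0.7066973383172188
```

View pics/g2.png

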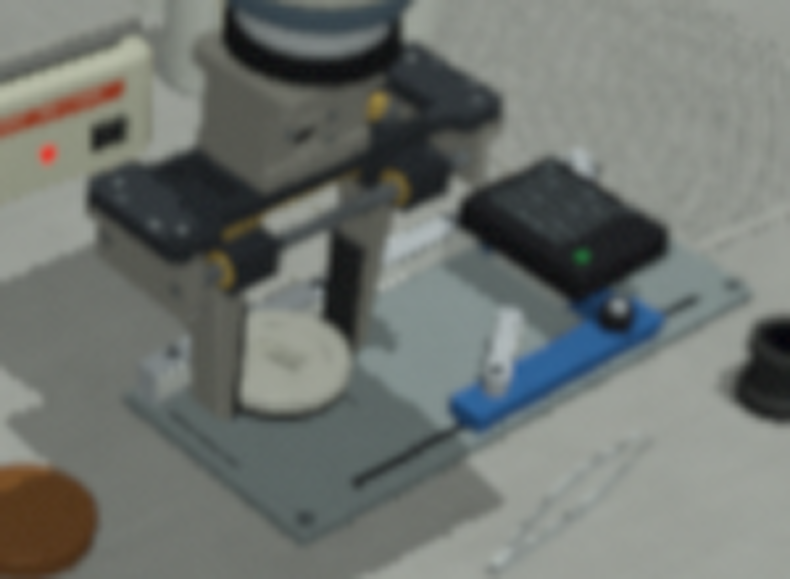

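The carrier at crop (290,360) is held flat, between the scribed lines and clear of the fence. Lowering.

{"op": "send_rows", "data": {
  "motion": [
    [0,0,-8,0,-1],
    [0,0,-14,0,-1],
    [0,0,-19,0,-1],
    [0,0,-20,0,-1],
    [0,0,-20,0,-1],
    [0,0,-20,0,-1]
  ]
}}

```text
t: 6.58
ee_pos: [546.3, 32.6, 12.3]
tcp_rot: [[0.996, 0.085, -0.001], [0.085, -0.996, -0.0], [-0.001, -0.0, -1.0]]
wrist_force: [0.2, 0.1, -0.5]
width: 0.714
grip_force: 30.0
```

{"op": "send_rows", "data": {
  "motion": [
    [0,0,-0.5,0,-1],
    [0,0,-1,0,-1],
    [0,0,-1,0,-1],
    [0,0,-1,0,-1]
  ]
}}

```text
t: 6.92
ee_pos: [546.6, 32.6, 11.7]
tcp_rot: [[0.996, 0.085, 0.0], [0.085, -0.996, 0.0], [0.0, 0.0, -1.0]]
wrist_force: [0.4, -0.8, -0.7]
width: 0.71
grip_force: 30.0
```

{"op": "send_rows", "data": {
  "motion": [
    [1,0,0,0,-1],
    [2,0.2,0,0,-1],
    [3,0.3,0,0,-1],
    [3,0.3,0,0,-1],
    [3,0.3,0,0,-1]
  ]
}}

```text
t: 7.33
ee_pos: [549.6, 32.9, 11.6]
tcp_rot: [[0.996, 0.085, 0.0], [0.085, -0.996, 0.0], [0.0, -0.0, -1.0]]
wrist_force: [-0.1, -0.6, -1.0]
width: 0.709
grip_force: 30.0
```

{"op": "send_rows", "data": {
  "motion": [
    [1,0,0,0,-1],
    [1,0,0,0,-1],
    [1,0,0,0,-1]
  ]
}}

```text
t: 7.58
ee_pos: [550.5, 32.9, 11.6]
tcp_rot: [[0.996, 0.085, -0.0], [0.085, -0.996, 0.0], [-0.0, -0.0, -1.0]]
wrist_force: [-0.6, -0.0, -1.0]
width: 0.712
grip_force: 30.0
```

{"op": "send_rows", "data": {
  "motion": [
    [1,0,0,0,-1],
    [1,0,0,0,-1],
    [1,0,0,0,-1]
  ]
}}

```text
t: 7.83
ee_pos: [551.5, 32.9, 11.6]
tcp_rot: [[0.996, 0.085, 0.0], [0.085, -0.996, 0.0], [0.0, -0.0, -1.0]]
wrist_force: [0.5, 0.3, -0.3]
width: 0.711
grip_force: 30.0
```

{"op": "send_rows", "data": {
  "motion": [
    [0.7,0,0,0,-1],
    [0.7,0,0,0,-1],
    [0.7,0,0,0,-1]
  ]
}}

```text
t: 8.08
ee_pos: [552.2, 32.9, 11.6]
tcp_rot: [[0.996, 0.085, 0.0], [0.085, -0.996, 0.0], [0.0, -0.0, -1.0]]
wrist_force: [0.2, 0.6, -0.9]
width: 0.707
grip_force: 30.0
```

{"op": "send_rows", "data": {
  "motion": [
    [0.7,0,0,0,-1],
    [0.7,0,0,0,-1],
    [0.7,0,0,0,-1]
  ]
}}

```text
t: 8.33
ee_pos: [552.9, 32.9, 11.6]
tcp_rot: [[0.996, 0.085, -0.0], [0.085, -0.996, 0.0], [-0.0, -0.0, -1.0]]
wrist_force: [-0.4, -0.0, -0.7]
width: 0.713
grip_force: 30.0
```

{"op": "send_rows", "data": {
  "motion": [
    [0.7,0,0,0,-1],
    [0.7,0,0,0,-1],
    [0.7,0,0,0,-1]
  ]
}}

```text
t: 8.58
ee_pos: [553.1, 32.9, 11.5]
tcp_rot: [[0.996, 0.085, -0.001], [0.085, -0.996, -0.0], [-0.001, -0.0, -1.0]]
wrist_force: [-2.9, 0.2, -0.0]
width: 0.709
grip_force: 30.0
```

Fence contact felt: -2.9 N at x ≈ 553. Easing back slightly, setting down and releasing.

{"op": "send_rows", "data": {
  "motion": [
    [-0.5,0,-0.5,0,-1],
    [-0.5,0,-0.8,0,-1],
    [-0.5,0,-0.8,0,-1],
    [-0.5,0,-0.8,0,-1]
  ]
}}

```text
t: 8.92
ee_pos: [553.0, 32.9, 10.7]
tcp_rot: [[0.996, 0.085, -0.0], [0.085, -0.996, -0.0], [-0.0, 0.0, -1.0]]
wrist_force: [-2.0, -0.1, -1.0]
width: 0.71
grip_force: 30.0
```

{"op": "send_rows", "data": {
  "motion": [
    [0,0,0,0,0.6],
    [0,0,0,0,1],
    [0,0,0,0,1],
    [0,0,0,0,1],
    [0,0,0,0,1],
    [0,0,0,0,1],
    [0,0,20,0,1],
    [0,0,40,0,1],
    [0,0,60,0,1],
    [0,0,60,0,1],
    [0,0,60,0,1]
  ]
}}

```text
t: 9.83
ee_pos: [554.0, 32.9, 71.7]
tcp_rot: [[0.996, 0.085, 0.002], [0.085, -0.996, 0.0], [0.002, 0.0, -1.0]]
wrist_force: [-0.2, 0.8, -0.0]
width: 1.002
grip_force: 0.0
```

{"op": "send_rows", "data": {
  "motion": [
    [-8,20,0,5,-1],
    [-14,40,0,10,-1],
    [-20,54,0,15,-1],
    [-20,54,0,15,-1],
    [-20,54,0,15,-1],
    [-20,54,0,15,-1],
    [-20,54,0,15,-1],
    [-20,54,0,15,-1],
    [-20,54,0,15,-1],
    [-20,54,-25,15,-1],
    [-20,54,-45,15,-1],
    [-20,54,-57,15,-1],
    [-20,54,-59,15,-1],
    [-20,54,-59,15,-1],
    [-20,54,-59,15,-1]
  ]
}}

```text
t: 11.08
ee_pos: [533.5, 86.9, 12.3]
tcp_rot: [[0.941, 0.34, 0.0], [0.34, -0.941, 0.0], [0.0, 0.0, -1.0]]
wrist_force: [0.0, -0.1, -0.0]
width: 0.002
grip_force: 0.0
```

```bash
python3 - <<'E'
from h import *
s=get_image("scene");t=get_image("top")
a=cv2.resize(s["color"][120:230,270:420],(790,579),interpolation=cv2.INTER_CUBIC)
cv2.imwrite("pics/g3.png",a[:,:,::-1]);st=get_state();print(st["ee_pos"],st["wrist_force"],st["width"])
E
```

```text
[533.88548605  86.98496298  12.72467098] [-0.24017731 -0.12527536  1.05566113] 0.008369566177623354
```

View pics/g3.png

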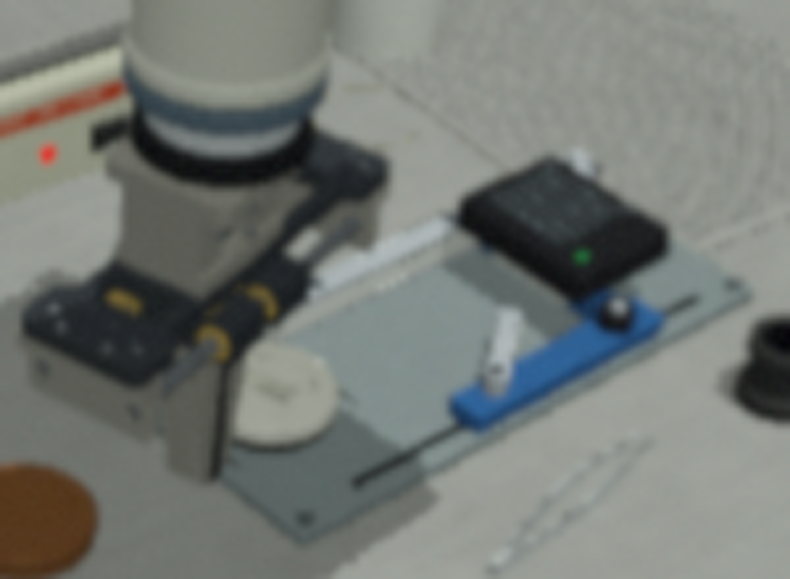

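The carrier at crop (280,395) lies by the fence with the shut fingers just behind it. I'll start pushing gently.

{"op": "send_rows", "data": {
  "motion": [
    [0.5,-2,0,0,-1],
    [1,-4,0,0,-1],
    [1.5,-6,0,0,-1],
    [1.8,-8,0,0,-1],
    [2.1,-10,0,0,-1],
    [2.4,-12,0,0,-1],
    [2.7,-14,0,0,-1],
    [3,-16,0,0,-1],
    [3,-16,0,0,-1]
  ]
}}

```text
t: 11.93
ee_pos: [536.1, 70.6, 11.8]
tcp_rot: [[0.941, 0.34, -0.0], [0.34, -0.941, -0.0], [-0.0, 0.0, -1.0]]
wrist_force: [-0.4, -0.5, 0.4]
width: 0.006
grip_force: 0.0
```

{"op": "send_rows", "data": {
  "motion": [
    [0.2,-3,0,0,-1],
    [0.5,-6,0,0,-1],
    [0.8,-9,0,0,-1],
    [1,-12,0,0,-1],
    [1.3,-15,0,0,-1],
    [1.5,-18,0,0,-1],
    [1.8,-21,0,0,-1],
    [2,-24,0,0,-1],
    [2,-24,0,0,-1]
  ]
}}

```text
t: 12.68
ee_pos: [538.2, 46.3, 11.8]
tcp_rot: [[0.941, 0.34, 0.0], [0.34, -0.941, -0.0], [0.0, 0.0, -1.0]]
wrist_force: [0.5, -0.2, 0.1]
width: 0.005
grip_force: 0.0
```

```bash
python3 - <<'E'
from h import *
s=get_image("scene");t=get_image("top")
a=cv2.resize(s["color"][130:230,280:420],(700,500),interpolation=cv2.INTER_CUBIC)
cv2.imwrite("pics/g4.png",a[:,:,::-1]);st=get_state();print(st["ee_pos"],st["wrist_force"],st["width"])
E
```

```text
[538.15414495  46.73221055  11.78690507] [-0.48833295  0.03433688  0.39164525] 0.0021337178986216977
```

View pics/g4.png

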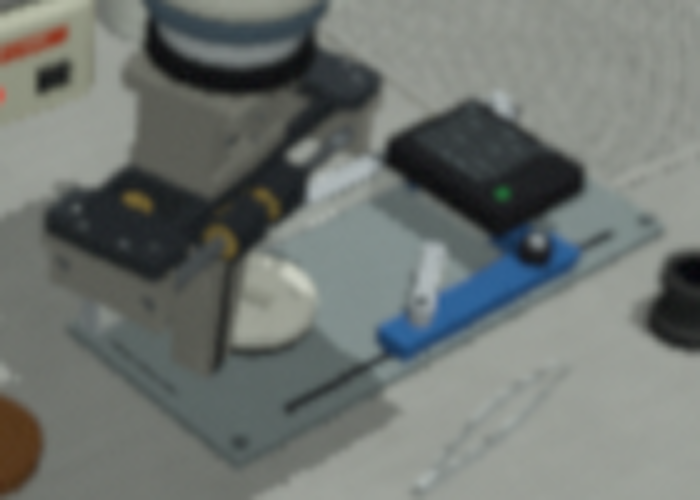

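The carrier at crop (265,300) has moved with the pusher and is still beside the fence. I'll measure its offset numerically.

```bash
cat > lid.py <<'E'
from h import *
from scipy.optimize import least_squares
def lid(guess):
    d=get_image("scene"); im=d["color"].astype(int)
    uy=np.array([-.0842,.9964]);ux=np.array([.9964,.0842]);g=np.array(guess,float)
    gr=cv2.cvtColor(d["color"],cv2.COLOR_RGB2GRAY).astype(np.float32); pts=[]
    rs=np.arange(24,42,.3)
    for a in np.radians(np.arange(-170,-60,6)): # directions in dock: -x through -y
        v=np.cos(a)*ux+np.sin(a)*uy
        q=proj(d,[np.r_[g+r*v,24] for r in rs]).astype(np.float32)
        p=cv2.GaussianBlur(cv2.remap(gr,q[:,0][None],q[:,1][None],1),(7,1),0)[0]; e=np.gradient(p); i=e.argmin()
        if e[i]<-2: pts.append(g+rs[i]*v)
    pts=np.array(pts)
    f=least_squares(lambda c:np.hypot(*(pts-c).T)-33.2,g,loss="soft_l1")
    o=np.array([554.8,-62.3]); st=get_state()
    print("n",len(pts),"centre",f.x.round(1),"rms",np.sqrt(np.mean(f.fun**2)).round(2),"dock",((f.x-o)@ux).round(1),((f.x-o)@uy).round(1),"tcp",st["ee_pos"].round(1),"F",st["wrist_force"].round(1))
E
python3 -c "
from lid import *
lid((556,-2))"
```

```text
n 10 centre [559.    2.2] rms 0.48 dock 9.6 63.9 tcp [538.1  46.8  11.8] F [-0.1 -0.   0.5]
```

{"op": "send_rows", "data": {
  "motion": [
    [0.2,-3,0,0,-1],
    [0.5,-6,0,0,-1],
    [0.8,-9,0,0,-1],
    [1,-12,0,0,-1],
    [1.3,-15,0,0,-1],
    [1.5,-18,0,0,-1],
    [1.7,-20,0,0,-1],
    [1.7,-20,0,0,-1]
  ]
}}

```text
t: 13.5
ee_pos: [539.8, 26.4, 11.8]
tcp_rot: [[0.941, 0.34, 0.0], [0.34, -0.941, -0.0], [0.0, 0.0, -1.0]]
wrist_force: [-0.7, -0.3, 0.4]
width: 0.004
grip_force: 0.0
```

```bash
python3 -c "
from lid import *
lid((560,-18))"
```

```text
n 13 centre [560.1 -17.7] rms 0.62 dock 9.0 44.0 tcp [539.8  26.6  11.8] F [-1.   0.4  0.4]
```

{"op": "send_rows", "data": {
  "motion": [
    [0.3,-4,0,0,-1],
    [0.7,-8,0,0,-1],
    [1,-12,0,0,-1],
    [1.4,-16,0,0,-1],
    [1.7,-20,0,0,-1],
    [2,-24,0,0,-1],
    [2.4,-28,0,0,-1],
    [2.7,-32,0,0,-1],
    [3,-36,0,0,-1],
    [3.4,-40,0,0,-1],
    [3.4,-40,0,0,-1]
  ]
}}

```text
t: 14.47
ee_pos: [543.3, -13.8, 11.8]
tcp_rot: [[0.941, 0.339, 0.0], [0.339, -0.941, -0.0], [0.0, 0.0, -1.0]]
wrist_force: [0.0, -0.4, 0.1]
width: 0.002
grip_force: 0.0
```

```bash
python3 -c "
from lid import *
lid((563,-58))"
```

```text
n 15 centre [563.  -57.7] rms 0.78 dock 8.5 3.9 tcp [543.3 -13.5  11.8] F [0.2 0.2 0.2]
```

{"op": "send_rows", "data": {
  "motion": [
    [0.4,-2,0,0,-1],
    [0.8,-4,0,0,-1],
    [1.2,-6,0,0,-1],
    [1.6,-8,0,0,-1],
    [1.9,-10,0,0,-1],
    [2.1,-12,0,0,-1],
    [2.1,-12,0,0,-1]
  ]
}}

```text
t: 15.1
ee_pos: [545.4, -25.4, 11.8]
tcp_rot: [[0.941, 0.34, 0.0], [0.34, -0.941, -0.0], [0.0, 0.0, -1.0]]
wrist_force: [-0.8, -0.3, -0.3]
width: 0.004
grip_force: 0.0
```

{"op": "send_rows", "data": {
  "motion": [
    [0.2,-2,0,0,-1],
    [0.3,-4,0,0,-1],
    [0.5,-6,0,0,-1],
    [0.5,-6,0,0,-1]
  ]
}}

```text
t: 15.43
ee_pos: [545.4, -31.2, 11.7]
tcp_rot: [[0.941, 0.34, -0.001], [0.34, -0.941, 0.0], [-0.001, -0.0, -1.0]]
wrist_force: [-3.2, 1.9, 1.7]
width: 0.008
grip_force: 1.3
```

```bash
python3 -c "
from lid import *
lid((565,-76))"
```

```text
n 17 centre [567.2 -75.9] rms 0.92 dock 11.2 -14.6 tcp [545.4 -31.2  11.7] F [-2.2  0.9  0.5]
```

Contact with the fence and the roller begins. Continuing in small steps.

{"op": "send_rows", "data": {
  "motion": [
    [0.1,-1,0,0,-1],
    [0.2,-2,0,0,-1],
    [0.3,-3,0,0,-1],
    [0.3,-4,0,0,-1],
    [0.3,-4,0,0,-1]
  ]
}}

```text
t: 15.9
ee_pos: [546.1, -35.3, 11.7]
tcp_rot: [[0.94, 0.34, -0.0], [0.34, -0.94, -0.0], [-0.0, 0.0, -1.0]]
wrist_force: [-0.9, 1.7, -0.5]
width: 0.006
grip_force: 1.3
```

{"op": "send_rows", "data": {
  "motion": [
    [0.1,-1,0,0,-1],
    [0.2,-2,0,0,-1],
    [0.3,-3,0,0,-1],
    [0.3,-4,0,0,-1],
    [0.3,-4,0,0,-1]
  ]
}}

```text
t: 16.32
ee_pos: [546.4, -39.3, 11.8]
tcp_rot: [[0.94, 0.34, 0.0], [0.34, -0.94, -0.0], [0.0, 0.0, -1.0]]
wrist_force: [-1.9, 1.3, 0.4]
width: 0.001
grip_force: 1.0
```

{"op": "send_rows", "data": {
  "motion": [
    [0.1,-1,0,0,-1],
    [0.2,-2,0,0,-1],
    [0.3,-3,0,0,-1],
    [0.3,-4,0,0,-1],
    [0.3,-4,0,0,-1]
  ]
}}

```text
t: 16.73
ee_pos: [546.7, -43.3, 11.8]
tcp_rot: [[0.94, 0.34, 0.0], [0.34, -0.94, -0.0], [0.0, 0.0, -1.0]]
wrist_force: [-1.9, 1.8, -0.5]
width: 0.004
grip_force: 0.9
```

{"op": "send_rows", "data": {
  "motion": [
    [0.1,-1,0,0,-1],
    [0.2,-2,0,0,-1],
    [0.3,-3,0,0,-1],
    [0.3,-4,0,0,-1],
    [0.3,-4,0,0,-1]
  ]
}}

```text
t: 17.15
ee_pos: [547.0, -47.3, 11.8]
tcp_rot: [[0.94, 0.34, 0.0], [0.34, -0.94, -0.0], [0.0, 0.0, -1.0]]
wrist_force: [-0.9, 1.4, 0.0]
width: 0.004
grip_force: 0.8
```

{"op": "send_rows", "data": {
  "motion": [
    [0.1,-1,0,0,-1],
    [0.2,-2,0,0,-1],
    [0.3,-3,0,0,-1],
    [0.3,-4,0,0,-1],
    [0.3,-4,0,0,-1]
  ]
}}

```text
t: 17.57
ee_pos: [547.4, -51.3, 11.8]
tcp_rot: [[0.94, 0.34, 0.0], [0.34, -0.94, -0.0], [0.0, 0.0, -1.0]]
wrist_force: [-1.9, 0.5, -0.0]
width: 0.004
grip_force: 0.7
```

```bash
python3 -c "
from lid import *
lid((567,-96))"
```

```text
n 19 centre [566.8 -96.5] rms 2.65 dock 9.1 -35.1 tcp [547.5 -51.3  11.8] F [-1.4  0.7 -0.3]
```

{"op": "send_rows", "data": {
  "motion": [
    [0.1,-1,0,0,-1],
    [0.2,-2,0,0,-1],
    [0.3,-3,0,0,-1],
    [0.3,-3,0,0,-1]
  ]
}}

```text
t: 17.95
ee_pos: [547.7, -54.3, 11.8]
tcp_rot: [[0.94, 0.34, 0.0], [0.34, -0.94, -0.0], [0.0, 0.0, -1.0]]
wrist_force: [-1.8, 0.6, 0.1]
width: 0.011
grip_force: 0.6
```

{"op": "send_rows", "data": {
  "motion": [
    [0.1,-1,0,0,-1],
    [0.2,-2,0,0,-1],
    [0.3,-3,0,0,-1],
    [0.3,-3,0,0,-1]
  ]
}}

```text
t: 18.28
ee_pos: [548.4, -57.4, 11.9]
tcp_rot: [[0.94, 0.34, 0.001], [0.34, -0.94, -0.0], [0.001, 0.001, -1.0]]
wrist_force: [-0.1, -0.6, 0.3]
width: 0.002
grip_force: 0.0
```

{"op": "send_rows", "data": {
  "motion": [
    [0.1,-1,0,0,-1],
    [0.2,-2,0,0,-1],
    [0.2,-2,0,0,-1]
  ]
}}

```text
t: 18.53
ee_pos: [548.5, -59.4, 11.9]
tcp_rot: [[0.94, 0.34, 0.001], [0.34, -0.94, -0.0], [0.001, 0.0, -1.0]]
wrist_force: [0.1, 0.2, -0.6]
width: 0.006
grip_force: 0.0
```

```bash
python3 - <<'E'
from h import *
from lid import lid
s=get_image("scene");t=get_image("top")
a=cv2.resize(s["color"][140:215,320:415],(798,630),interpolation=cv2.INTER_CUBIC)[:600]
a=cv2.resize(a,(480,360)); b=cv2.resize(t["color"][165:240,330:445],(360,235),interpolation=cv2.INTER_CUBIC)
o=np.zeros((600,490,3),np.uint8);o[:360,:480]=a;o[362:597,:360]=b
cv2.imwrite("pics/g5.png",o[:,:,::-1]); lid((568,-106))
E
```

```text
n 19 centre [563.5 -98.8] rms 1.11 dock 5.6 -37.1 tcp [548.2 -59.2  11.8] F [ 0.1 -0.4  0.1]
```

View pics/g5.png

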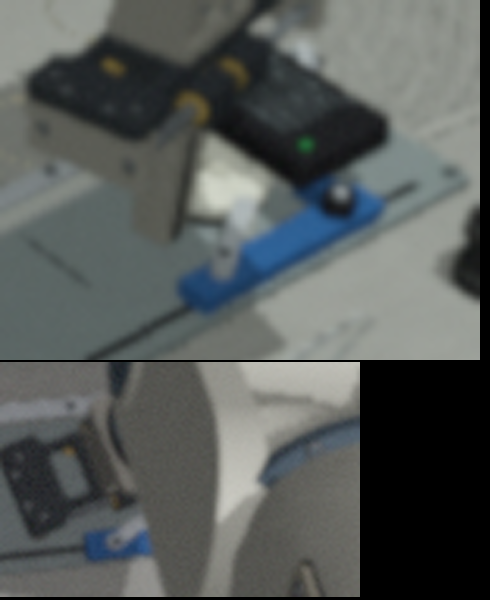

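The lid is at (225,175) under the head, just ahead of the fingers, with the roller at (242,210) on its rear side. The force dropped as it passed the catch. Now feeling for the stop.

{"op": "send_rows", "data": {
  "motion": [
    [0.1,-1,0,0,-1],
    [0.2,-2,0,0,-1],
    [0.2,-2,0,0,-1]
  ]
}}

```text
t: 18.93
ee_pos: [548.3, -61.2, 11.8]
tcp_rot: [[0.94, 0.34, -0.0], [0.34, -0.94, 0.0], [-0.0, -0.0, -1.0]]
wrist_force: [0.2, 0.5, -0.1]
width: 0.007
grip_force: 0.2
```

{"op": "send_rows", "data": {
  "motion": [
    [0.1,-1,0,0,-1],
    [0.2,-2,0,0,-1],
    [0.2,-2,0,0,-1]
  ]
}}

```text
t: 19.18
ee_pos: [548.2, -61.8, 11.8]
tcp_rot: [[0.941, 0.339, -0.001], [0.339, -0.941, 0.002], [0.0, -0.002, -1.0]]
wrist_force: [-0.6, 9.8, 1.6]
width: 0.004
grip_force: 4.6
```

{"op": "send_rows", "data": {
  "motion": [
    [0.1,-1,0,0,-1],
    [0.2,-2,0,0,-1],
    [0.2,-2,0,0,-1]
  ]
}}

```text
t: 19.43
ee_pos: [548.0, -62.3, 11.7]
tcp_rot: [[0.941, 0.338, -0.002], [0.338, -0.941, 0.004], [-0.0, -0.004, -1.0]]
wrist_force: [-0.9, 20.4, 3.9]
width: 0.005
grip_force: 9.7
```

A firm contact at 20 N, so I'm backing off at once and then checking that the carrier stays.

{"op": "send_rows", "data": {
  "motion": [
    [0,4,0,0,-1],
    [0,4,0,0,-1]
  ]
}}

```text
t: 19.6
ee_pos: [548.6, -60.5, 11.8]
tcp_rot: [[0.94, 0.341, -0.0], [0.341, -0.94, 0.0], [-0.0, -0.0, -1.0]]
wrist_force: [0.3, 0.7, 0.6]
width: -0.0
grip_force: 0.0
```

```bash
python3 -c "
from lid import *
lid((568,-108))"
```

```text
n 18 centre [ 564.2 -100.2] rms 0.92 dock 6.2 -38.6 tcp [548.8 -61.   11.8] F [ 0.3  0.2 -1.3]
```

{"op": "send_rows", "data": {
  "motion": [
    [-1,15,0,0,-1],
    [-3,35,10,0,-1],
    [-5,60,60,0,-1],
    [-5,90,100,0,-1],
    [-5,120,140,0,-1],
    [-5,160,180,0,-1],
    [-5,200,200,0,-1],
    [-5,230,200,0,-1],
    [-5,230,200,0,-1]
  ]
}}

```text
t: 20.4
ee_pos: [544.5, 170.9, 214.4]
tcp_rot: [[0.941, 0.34, 0.003], [0.34, -0.941, 0.001], [0.004, 0.0, -1.0]]
wrist_force: [0.4, 0.6, -0.0]
width: 0.004
grip_force: 0.0
```

```bash
python3 - <<'E'
from lid import *
lid((568,-108))
t=get_image("top"); im=t["color"].astype(int)[165:235,300:442]
# lid: warm bright; report world extents of visible lid pixels behind head at z=24
s=get_image("scene")
for n,d,(x0,x1,y0,y1) in(("top",t,(370,410,168,225)),("scene",s,(335,400,150,200))):
    im=d["color"].astype(int)[y0:y1,x0:x1]; m=((im.min(2)>150)&(im[...,0]-im[...,2]>=4)).astype(np.uint8)
    N,l,st,c=cv2.connectedComponentsWithStats(m)
    for i in range(1,N):
        if st[i,4]>25:
            yx=np.argwhere(l==i); P=ray(d,yx[:,::-1]+[x0,y0],24)[:,:2]
            o=np.array([554.8,-62.3]);D=np.c_[(P-o)@[.9964,.0842],(P-o)@[-.0842,.9964]]; print(n,st[i,4],"dock x",D[:,0].min().round(1),D[:,0].max().round(1),"y",D[:,1].min().round(1),D[:,1].max().round(1))
E
```

```text
n 18 centre [ 564.  -100.2] rms 0.95 dock 6.0 -38.6 tcp [545.6 175.1 216.2] F [1.6 2.3 1.9]
top 683 dock x -62.9 40.6 y -51.6 0.5
scene 249 dock x -25.9 41.5 y -58.6 -9.5
```

```bash
python3 - <<'E'
from h import *
from scipy.optimize import least_squares
o=np.array([554.8,-62.3]);ux=np.array([.9964,.0842]);uy=np.array([-.0842,.9964])
for n in("top","scene"):
    d=get_image(n); gr=cv2.cvtColor(d["color"],cv2.COLOR_RGB2GRAY).astype(np.float32)
    g=o+7*ux-46*uy; rs=np.arange(20,46,.3);pts=[]
    for a in np.radians(np.arange(30,131,5)):
        v=np.cos(a)*ux+np.sin(a)*uy
        q=proj(d,[np.r_[g+r*v,24] for r in rs]).astype(np.float32)
        e=np.gradient(cv2.GaussianBlur(cv2.remap(gr,q[:,0][None],q[:,1][None],1),(7,1),0)[0]);i=e.argmin()
        if e[i]<-2: pts.append(g+rs[i]*v)
    pts=np.array(pts);f=least_squares(lambda c:np.hypot(*(pts-c).T)-33.2,g,loss="soft_l1")
    print(n,len(pts),"dock",((f.x-o)@ux).round(1),((f.x-o)@uy).round(1),"rms",np.sqrt(np.mean(f.fun**2)).round(2))
    # profile along y at dock x=7 & roller region
    for x in (7,-22):
        ys=np.arange(-60,20,4); q=proj(d,[np.r_[o+x*ux+y*uy,24] for y in ys]).astype(np.float32)
        print(x,cv2.remap(gr,q[:,0][None],q[:,1][None],1)[0].astype(int))
    # blue carriage extents, head (dark) rear edge
    hsv=cv2.cvtColor(d["color"],cv2.COLOR_RGB2HSV); 
    D=lambda uv,z:(lambda P:np.c_[(P-o)@ux,(P-o)@uy])(ray(d,uv,z)[:,:2])
    m=((hsv[...,0]>100)&(hsv[...,0]<125)&(hsv[...,1]>120)); yx=np.argwhere(m)[:,::-1]; E=D(yx,14); k=(abs(E[:,0])<70)&(abs(E[:,1])<160); print("blue y",E[k,1].min(),E[k,1].max())
    ys=np.arange(-70,0,4); q=proj(d,[np.r_[o+7*ux+y*uy,56] for y in ys]).astype(np.float32); print("head z56",cv2.remap(gr,q[:,0][None],q[:,1][None],1)[0].astype(int))
E
```

```text
top 5 dock 7.5 -43.3 rms 0.37
7 [ 33  95 153 167 161 158 175 181 178 168 164 165 165 164 162 162 162 162
 163 161]
-22 [ 21  78 133 165 173 171 167 166 173 176 175 176 175 174 172 173 172 172
 171 166]
blue y -100.44222496483573 -45.22612647679787
head z56 [ 52  47  50  39  27  40 110 160 172 175 175 177 178 175 163 162 162 161]
scene 21 dock 2.5 -39.6 rms 1.23
7 [153 164 177 187 186 193 204 209 209 208 207 205 185 146  92  90 125 140
 142 141]
-22 [118 136 168 193 194 188 186 188 182 160 139 110  89  85 103 128 138 140
 140 140]
blue y -105.18870003577396 29.300390791069113
head z56 [ 59  66  56  39  31  27  24  19  22  61 115 143 163 188 204 205 206 202]
```

```bash
python3 - <<'E'
from h import *
from scipy.optimize import least_squares
o=np.array([554.8,-62.3]);ux=np.array([.9964,.0842]);uy=np.array([-.0842,.9964])
d=get_image("scene"); gr=cv2.cvtColor(d["color"],cv2.COLOR_RGB2GRAY).astype(np.float32)
g=o+7*ux-46*uy; rs=np.arange(20,46,.3)
for lo,hi in((50,90),(40,110),(60,130)):
    pts=[]
    for a in np.radians(np.arange(lo,hi+1,4)):
        v=np.cos(a)*ux+np.sin(a)*uy
        q=proj(d,[np.r_[g+r*v,16] for r in rs]).astype(np.float32)
        e=np.gradient(cv2.GaussianBlur(cv2.remap(gr,q[:,0][None],q[:,1][None],1),(7,1),0)[0]);i=e.argmin()
        if e[i]<-2: pts.append(g+rs[i]*v)
    pts=np.array(pts);f=least_squares(lambda c:np.hypot(*(pts-c).T)-33.2,g,loss="soft_l1")
    print(len(pts),"dock",((f.x-o)@ux).round(1),((f.x-o)@uy).round(1),"rms",np.sqrt(np.mean(f.fun**2)).round(2))
E
```

```text
11 dock 8.6 -47.5 rms 0.31
18 dock 7.8 -47.2 rms 0.46
18 dock 9.2 -47.4 rms 1.03
```

The rear-arc fit puts the carrier at dock (8, -47). That agrees with where the stop was felt, at y ≈ -48 and at the fence, and it stayed there after I withdrew. Handing in.

```bash
python3 -c "
from station import *
print(finish_job())"
```

```text
the job is handed in; nothing more can be done
None
```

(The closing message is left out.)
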